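Seat the hanging bracket on the clock back's studs

TASK

Pick up the blue hanging bracket and fit it onto the round birch clock back so that both studs come up through its two slots and it lies flat, fully home on the wood, then let go of it. Where exactly the studs are clamped is not measured, so rest the bracket lightly on the stud tops, slide it across and feel for the slots dropping over them; be gentle, never ram it down, and leave the other things on the bench where they are.

Things in the scene. Friction and masses are not known exactly. Their poses are not given: they have to be found in the camera images.
- bracket: loose blue steel bracket, 0.15-0.29 kg: plate 90 (x) x 130 (y) x 5 mm with upright lug in the middle. Origin: centre of underside, z up. Lug 10 mm thick (x), 36 mm long (y), flat sides up to 29 mm, rounded top at 47 mm above the underside: grip it across x. Two through slots at x = 0, y = -45 and +45 mm, 11 mm wide in x, 17 mm long in y. Fits either way round (half turn).
- back_board: round birch clock back, 200 mm across, 14 mm thick, fixed; origin: centre of underside, z up. Two rigid steel studs, 8 mm diameter, tapered tips, stand 20 mm above the wood at y = -45 and +45 mm. Both are on one rail clamped in short dark slots along x: together they stand anywhere from x = -18 to +18 mm, new each time, not in the readings.
- board_middle (a point): centre of the upper face of the birch back, axes as the back. A seated bracket has its origin at z = 0 of this frame, one perched on the stud tops at 20 mm.
- clock_motor: bystander: black square clock movement with brass shaft, 56x56x33 mm, origin under its centre
- tub: bystander: small purple tub with lid, 67 mm across, 50 mm high, origin under its centre
- dropper: bystander: white dropper bottle with green tip, 37 mm across, 120 mm high, origin under its centre
- jar: bystander: clear jar with wooden-coloured lid, 50 mm across, 62 mm high, origin under its centre
- moss: bystander: small green bun of moss, 39 mm across, 24 mm high, origin under its centre

How it is judged:
On the way:
1. the bracket is lifted clear of the bench (height (world z) of bracket above 0.04 m), for 0.1 s.
At the end, for the whole second after the job is handed in: the bracket lies still and flat (tilt under 0.04 rad) on the clock back, studs through its slots: underside within 3 mm of the wood, origin within 23 mm in x and 10 mm in y of the middle of the back, long side along the line of the studs within 0.15 rad (z of bracket in the frame of board_middle between -0.003 and 0.003 m and x of bracket in the frame of board_middle between -0.023 and 0.023 m and y of bracket in the frame of board_middle between -0.01 and 0.01 m and angle between bracket's own z axis and vertical below 0.04 rad and angle between the y axis of bracket and the y axis of back_board, either way round below 0.15 rad and linear speed of bracket below 0.01 m/s); the robot touches nothing.
It fails at once if the bracket is forced onto the studs: more than 40 N between it and the clock back or its studs while its underside is still over 3 mm above the wood (contact force between bracket and back_board above 40 N and z of bracket in the frame of board_middle above 0.003 m).
It fails at once if a bystander (clock movement, tub, dropper bottle, jar, moss) is shifted by more than 20 mm (distance of any of clock_motor, tub, dropper, jar, moss from where it was at the start of the episode above 0.02 m).
It also fails if it takes over 72 s, if anything falls off the work surface, if the arm or the gripper's body presses on something with over 40 N, if the wrist force passes 120 N, or if a joint passes its speed limit or range.

ROBOT

A 6-joint arm with a two-finger parallel gripper is mounted at the origin on the work surface; the furniture and walls round the work are solid. World frame = base frame: x ahead of the robot, y to its left, z up, the work surface at z = 0. Lengths are in m, angles in rad, forces in N, time in s.
With the tool pointing down it reaches from about 0.35 to 0.975 m from the base axis. Payload 4.9 kg.
Tool frame: the origin (TCP) lies at the very end of the fingers, on their centre line; the grasp point (between the pads) lies 19 mm behind it (grasp_offset is the distance from the TCP to the grasp point, in m); x points along the fingers, y is the direction in which the jaws open and shut, and the axes are right-handed (so a half turn about x gives the same grasp; the last joint's range is limited). The gripper opens to 85 mm and grips with 20 to 120 N. Pads are 22 mm wide; open, the fingers measure 114 mm over their backs; the gripper's body (76 mm by 85 mm) begins 54 mm behind the grasp point. The pads swing forward as they close: fully open they stand 13 mm farther back than shut.
Start: joints at [-1.234, 0.053, 1.613, -0, 1.476, -0.119], TCP at [0.275, -0.561, 0.231] pointing down, gripper open.
Joint ranges: [-3.01, 3.01], [-1.01, 2.22], [0.06, 2.58], [-1.02, 4.17], [0.09, 2.62], [-3.14, 3.14]. Speed limits (rad/s): [2.57, 2.57, 3.14, 3.14, 3.14, 3.14].

INTERFACE

Orientations are given as a rotation vector (axis times angle).
In Python, from station import get_obs, get_image, camera_model, finish_job, grasp_offset gives the robot as it stands.
- The arm moves only by the shell command python3 -m crank 'ROWS' [OPENING] [FORCE]. ROWS is JSON, a list that holds one entry, the list of rows, each a list of 4 numbers: the shift along the world's x, y, z in m, then the turn about the world's z in degrees. In form: [[[dx, dy, dz, turn], ...]]. A call has 1 to 5 rows; each row is the pose to reach, as a shift and turn from the pose commanded when the call began; what a row does not reach only later rows make up. A row lasts 1/12 s, in which the tool goes at most 41.7 mm and 7.16 degrees, less where a joint would pass 70% of its speed; a pose out of reach is approached as far as the arm can. A call with a gripper value outside its range is refused whole. OPENING is the opening, from 0 (shut) to 1 (fully open), set as the call begins (- or left out, the last holds). The fingers move at their own pace and stop on an object; FORCE is the grip in N (left out, the last holds). Time passes only in rows, so rows that repeat a pose let the fingers close. It gives the time, the measured TCP pose, the force and the opening at its end, in the units of the state.
- get_obs(): the state, without advancing time (a new reading comes with each control period).
- get_image(name): name is "scene" or "top" or "wrist"; returns (picture, depth): 480x640x3 uint8, red, green, blue; 480x640 float32, m along the optical axis (not along the pixel's ray), 0 where there is no reading.
- camera_model(name): a dict with "fx", "fy", "cx", "cy" (pixels), "xyz" and "attitude" of the camera in the world. Camera axes: x right, y down, z forward; pixel columns grow to the right and rows downward; lengths in m; the calibration is good to about 2 mm. The wrist camera is an equidistant fisheye: a pixel r from the principal point sees the ray r / f radians off the axis. A picture is of the moment at which its call begins: read the wrist's pose just before it. camera_model takes no time and is no camera call; for the wrist camera it gives the pose at the moment of the call.
- finish_job(): hands the job in, once; it reports no verdict.
The state is a dict: "t": time; "q": joint angles; "dq": joint speeds; "effort": joint torques, N m; "tool_pos": TCP position; "tool_rot": TCP orientation; "contact_force": force on the tool from outside, world axes, zero at the start; "wrist_torque": the same for the moment, N m; "opening": finger opening in m.
Only numpy, scipy, OpenCV 4.12 (cv2) and the standard library are available. Lean on these libraries where they do the work, as an engineer would, in place of code of your own. Each camera call takes 0.05 s, during which the arm holds its last target.

## Working session

There is one attempt and no reset: what is moved stays moved. The work goes in short steps, Python scripts to look and compute and a shell command to move; the robot and the scene stay as the last step left them, time stands still between calls to the robot, and variables do not carry over. Pictures are saved under pics/ and viewed, and the job is handed in when it is done.

```bash
mkdir -p pics; ls
cat > h.py <<'E'
from station import *
import numpy as np, cv2
from scipy.spatial.transform import Rotation as R
def snap(n,f):
    m=camera_model(n); p,d=get_image(n); cv2.imwrite(f'pics/{f}.png',p[:,:,::-1]); np.savez(f'pics/{f}.npz',p=p,d=d,m=np.array([m],dtype=object)); return p,d,m
def rot(m):
    a=np.array(m['attitude'],float)
    return a if a.shape==(3,3) else R.from_rotvec(a).as_matrix()
def load(f):
    z=np.load(f'pics/{f}.npz',allow_pickle=True); return z['p'],z['d'],z['m'][0]
def w(m,u,v,d):
    return np.array(m['xyz'])+rot(m)@np.array([(u-m['cx'])/m['fx']*d,(v-m['cy'])/m['fy']*d,d])
E
python3 - <<'E'
from h import *
print(get_obs())
for n in('top','scene'):
    p,d,m=snap(n,n+'0');print(m)
E
```

```text
pics
{'t': 0.0, 'q': array([-1.23398384e+00,  5.33717364e-02,  1.61427810e+00,  2.45996343e-06,
        1.47600781e+00, -1.19031477e-01]), 'dq': array([ 0.00050637,  0.00070458, -0.00093107, -0.00123963, -0.0012045 ,
       -0.00100815]), 'effort': array([-2.28924684e-03, -3.93692458e+01, -3.70173669e+01, -2.39386800e-04,
        7.08375723e-03,  4.12269983e-06]), 'tool_pos': array([ 0.27491516, -0.56060149,  0.2300633 ]), 'tool_rot': array([ 1.96878453,  0.45879114, -1.96923322]), 'contact_force': array([-0.61156879, -0.04400045, -0.11325907]), 'wrist_torque': array([ 0.03409131, -0.01061001,  0.01268965]), 'opening': 0.08539705589268354}
{'fx': 576.0766403781371, 'fy': 576.0766403781371, 'cx': 305.01714328484263, 'cy': 240.4295028483042, 'xyz': array([ 0.36607598, -0.01049279,  1.15410118]), 'attitude': array([-2.12096304,  2.12442425, -0.18616152])}
{'fx': 462.6304089050088, 'fy': 462.6304089050088, 'cx': 315.335332073855, 'cy': 240.91934096284402, 'xyz': array([0.21127016, 0.412814  , 0.69381168]), 'attitude': array([-0.96146318,  2.52782843, -0.97045817])}
```

View pics/top0.png

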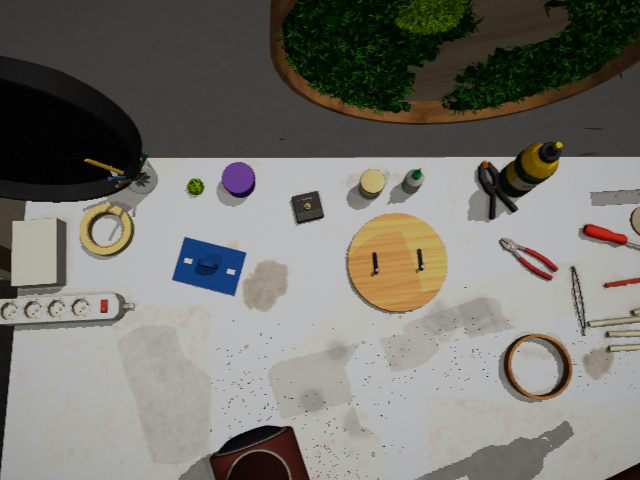

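View pics/scene0.png

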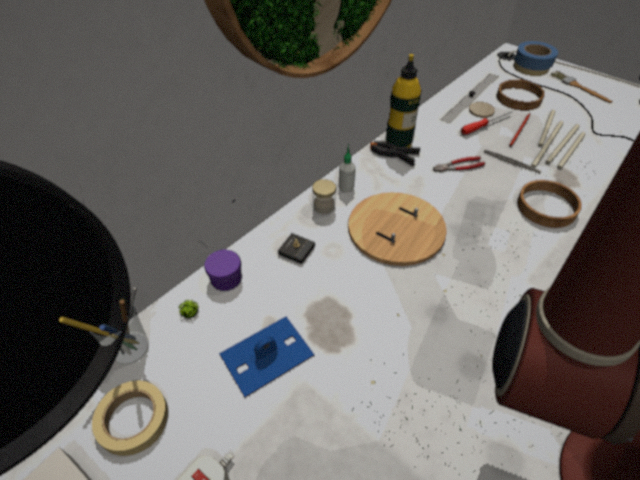

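Run:
```python
from h import *
p,d,m=load('top0')
a=cv2.resize(p[225:310,160:260],None,fx=6,fy=6,interpolation=cv2.INTER_CUBIC)
b=cv2.resize(p[205:320,340:455],None,fx=6,fy=6,interpolation=cv2.INTER_CUBIC)
cv2.imwrite('pics/a.png',a[:,:,::-1]);cv2.imwrite('pics/b.png',b[:,:,::-1][:,:])
for u,v in[(60,130),(360,100),(420,20),(208,262),(300,300),(400,230),(139,160)]: print(u,v,w(m,u,v,d[v,u]))
```

```text
60 130 [0.7275486  0.41138094 0.23061732]
360 100 [ 0.71292019 -0.08377336  0.37938869]
420 20 [ 0.70663223 -0.12866259  0.59461146]
208 262 [0.52842442 0.18673863 0.04315376]
300 300 [ 0.45783274  0.00800782 -0.00251703]
400 230 [ 0.59728133 -0.19402112  0.01296073]
139 160 [0.68702975 0.28647569 0.19153845]
```

View pics/a.png

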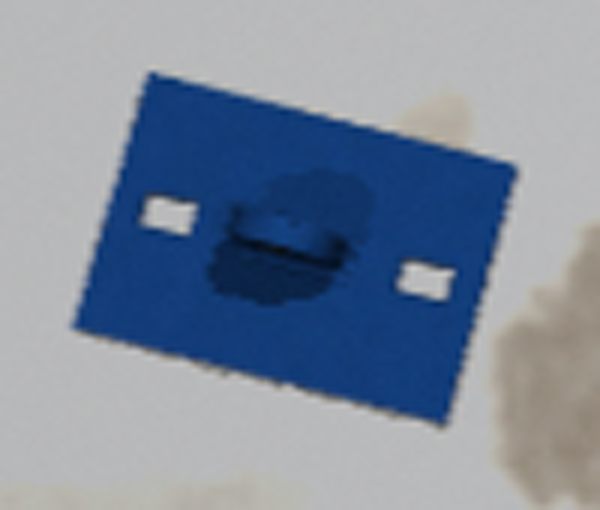

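View pics/b.png

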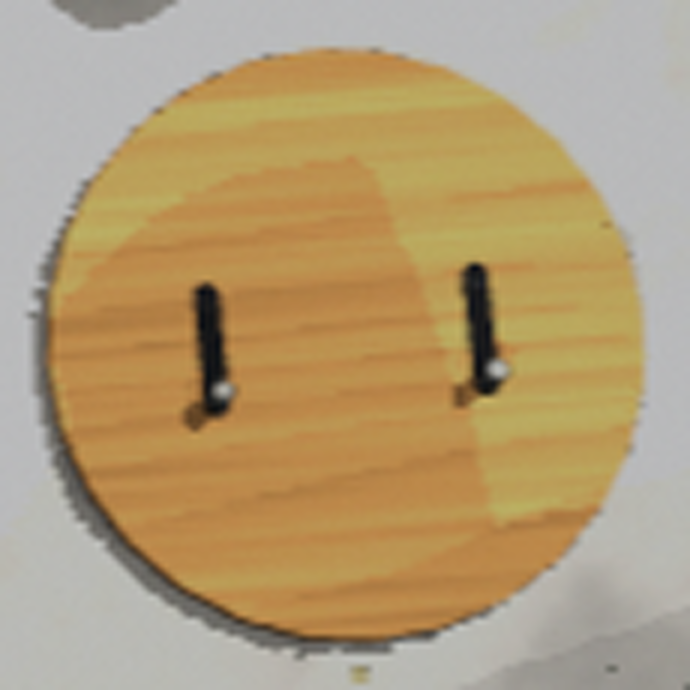

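```bash
cat >> h.py <<'E'
def plane(m,u,v,z):
    r=rot(m)@np.array([(u-m['cx'])/m['fx'],(v-m['cy'])/m['fy'],1]); o=np.array(m['xyz']); return o+r*(z-o[2])/r[2]
E
python3 - <<'E'
from h import *
p,d,m=load('top0')
f=lambda u,v,u0,v0,z: plane(m,u0+(u+.5)/6-.5,v0+(v+.5)/6-.5,z)
c=[f(u,v,160,225,.005) for u,v in[(150,72),(518,165),(447,427),(75,328)]]
print('bracket',np.round(c,4),np.mean(c,0)); c=np.array(c)
s=[f(u,v,160,225,.005) for u,v in[(169,215),(426,280)]]
print('slots',s,np.mean(s,0),np.linalg.norm(s[0]-s[1])); dd=s[0]-s[1]; print('yaw slots',np.degrees(np.arctan2(-dd[0],dd[1])))
print(np.linalg.norm(c[0]-c[1]),np.linalg.norm(c[1]-c[2])); e=c[0]-c[1]; print('yaw long',np.degrees(np.arctan2(-e[0],e[1])))
print('board',f(345,345,340,205,.014), np.linalg.norm(f(47,345,340,205,.014)-f(643,345,340,205,.014)))
t=[f(u,v,340,205,.034) for u,v in[(222,390),(497,369)]]; print('studs',t,np.mean(t,0),np.linalg.norm(t[0]-t[1])); e=t[0]-t[1]; print('yaw',np.degrees(np.arctan2(-e[0],e[1])))
k=[f(u,v,340,205,.014) for u,v in[(211,348),(481,328)]]; print('slotsB',k,np.mean(k,0)); e=k[0]-k[1]; print('yaw',np.degrees(np.arctan2(-e[0],e[1])))
print('lug',f(290,232,160,225,.047))
o=get_obs(); print(R.from_rotvec(o['tool_rot']).as_matrix(), grasp_offset)
print([np.median(d[v-2:v+3,u-2:u+3]) for u,v in[(208,262),(200,262)]])
E
```

```text
bracket [[0.5863 0.2427 0.005 ]
 [0.5541 0.1173 0.005 ]
 [0.4659 0.1394 0.005 ]
 [0.4992 0.2647 0.005 ]] [0.52637229 0.19103299 0.005     ]
slots [array([0.53731088, 0.23453492, 0.005     ]), array([0.51512633, 0.14749536, 0.005     ])] [0.52621861 0.19101514 0.005     ] 0.08982226789920462
yaw slots -14.29903767683501
0.1294857546457229 0.0909178050728929
yaw long -14.403756097482255
board [ 0.53174873 -0.1860267   0.014     ] 0.19806095438685295
studs [array([ 0.51410237, -0.14243144,  0.034     ]), array([ 0.52083294, -0.232258  ,  0.034     ])] [ 0.51746766 -0.18734472  0.034     ] 0.0900783574902539
yaw 4.285075619524239
slotsB [array([ 0.53083119, -0.14146042,  0.014     ]), array([ 0.53737159, -0.23141986,  0.014     ])] [ 0.53410139 -0.18644014  0.014     ]
yaw 4.158304629360897
lug [0.52541049 0.1861453  0.047     ]
[[-6.50609706e-04  4.40142812e-01 -8.97927548e-01]
 [ 1.77361867e-03 -8.97925818e-01 -4.40143249e-01]
 [-9.99998215e-01 -1.87894253e-03 -1.96446254e-04]] 0.0187
[np.float32(1.1225971), np.float32(1.1254275)]
```

```bash
python3 -m crank '[[[0.0125,0.0375,0,7],[0.025,0.075,0,14],[0.0375,0.1125,0,21],[0.05,0.15,0,28],[0.0625,0.1875,0,35]]]' 1; python3 -m crank '[[[0.0125,0.0375,0,7],[0.025,0.075,0,14.5],[0.0375,0.1125,0,14.5],[0.05,0.15,0,14.5],[0.0625,0.1875,0,14.5]]]';  python3 -m crank '[[[0.0125,0.0375,0,0],[0.025,0.075,0,0],[0.0375,0.1125,0,0],[0.05,0.15,0,0],[0.0625,0.1875,0,0]]]'
```

```text
t: 0.52
tool_pos: [0.3376, -0.3717, 0.2306]
tool_rot: [1.567, 0.932, -1.567]
contact_force: [0.8, 0.4, 0.4]
opening: 0.0856
t: 0.93
tool_pos: [0.4, -0.1842, 0.2309]
tool_rot: [1.392, 1.08, -1.392]
contact_force: [0.4, 0.0, 0.3]
opening: 0.0851
t: 1.35
tool_pos: [0.4625, 0.0034, 0.2311]
tool_rot: [1.392, 1.08, -1.392]
contact_force: [1.3, -0.7, -0.2]
opening: 0.0855
```

```bash
python3 -m crank '[[[0.0125,0.0375,0,0],[0.025,0.075,0,0],[0.038,0.112,0,0],[0.051,0.15,-0.01,0],[0.064,0.1876,-0.02,0]]]'; python3 -m crank '[[[0,0,-0.04,0],[0,0,-0.07,0],[0,0,-0.09,0],[0,0,-0.10,0],[0,0,-0.10,0]]]'
python3 - <<'E'
from h import *
o=get_obs();M=R.from_rotvec(o['tool_rot']).as_matrix();print(o['tool_pos'],np.degrees(np.arctan2(M[1,1],M[0,1])),M[:,0],o['contact_force'])
snap('wrist','w1');snap('top','t1')
E
```

```text
t: 1.77
tool_pos: [0.5271, 0.1912, 0.2115]
tool_rot: [1.392, 1.079, -1.39]
contact_force: [0.9, 0.2, -0.0]
opening: 0.0853
t: 2.18
tool_pos: [0.5242, 0.1885, 0.1077]
tool_rot: [1.387, 1.083, -1.397]
contact_force: [-0.5, -0.3, -0.8]
opening: 0.0854
[0.52424631 0.18846758 0.10773111] -14.379931120385178 [-0.00638016 -0.00135767 -0.99997872] [-0.51904821 -0.26738608 -0.75754995]
```

View pics/w1.png

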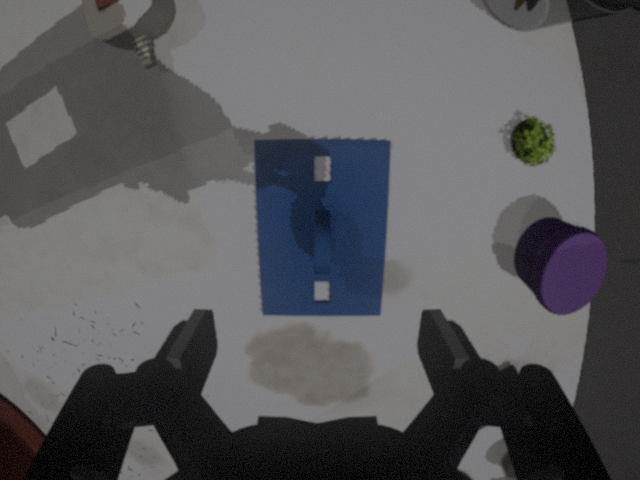

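View pics/t1.png

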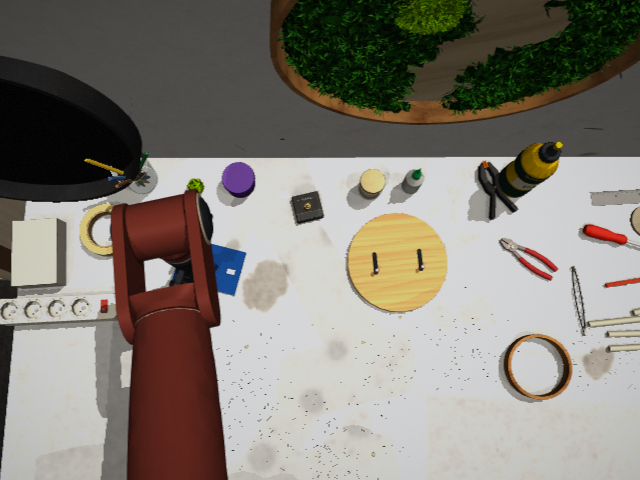

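```bash
cat >> h.py <<'E'
def wplane(m,u,v,z):
    x,y=(u-m['cx'])/m['fx'],(v-m['cy'])/m['fy'];t=np.hypot(x,y);k=np.sin(t)/t if t>0 else 1
    r=rot(m)@np.array([x*k,y*k,np.cos(t)]);o=np.array(m['xyz']);return o+r*(z-o[2])/r[2]
E
python3 - <<'E'
from h import *
print(get_obs()['tool_pos'])
p,d,m=load('w1')
c=[wplane(m,u,v,.005) for u,v in[(322,168.5),(321.5,290.5)]];print(c,np.mean(c,0),np.linalg.norm(c[0]-c[1]))
c=[wplane(m,u,v,.005) for u,v in[(255,140),(391,140),(381,315),(263,315)]];print(np.mean(c,0))
e=c[0]-c[3]+c[1]-c[2];print(np.degrees(np.arctan2(-e[0],e[1])))
E
```

```text
[0.52703884 0.18885411 0.11204461]
[array([0.54018408, 0.23561219, 0.005     ]), array([0.51829542, 0.14945191, 0.005     ])] [0.52923975 0.19253205 0.005     ] 0.08889717081969417
[0.52962777 0.19154241 0.005     ]
-14.31698306091633
```

```bash
python3 -m crank '[[[0,0,-0.02,0],[0,0,-0.03,0],[0,0,-0.04,0],[0,0,-0.04,0],[0,0,-0.04,0]]]'; python3 -m crank '[[[0,0,0,0],[0,0,0,0]]]'
python3 - <<'E'
from h import *
o=get_obs();M=R.from_rotvec(o['tool_rot']).as_matrix();print(o['tool_pos'],np.degrees(np.arctan2(M[1,1],M[0,1])),M[:,0],o['contact_force'])
snap('wrist','w2')
print(get_obs()['tool_pos'])
E
```

```text
t: 2.7
tool_pos: [0.5265, 0.1888, 0.0713]
tool_rot: [1.392, 1.08, -1.392]
contact_force: [0.0, 0.9, -0.1]
opening: 0.0858
t: 2.87
tool_pos: [0.5274, 0.1891, 0.0724]
tool_rot: [1.393, 1.079, -1.39]
contact_force: [0.1, -0.8, -0.5]
opening: 0.0855
[0.52735204 0.18909374 0.07239348] -14.385258418295233 [ 1.73735648e-03  4.03742889e-04 -9.99998409e-01] [ 0.0642437  -0.8077619  -0.50776203]
[0.52729312 0.18907762 0.07232312]
```

View pics/w2.png

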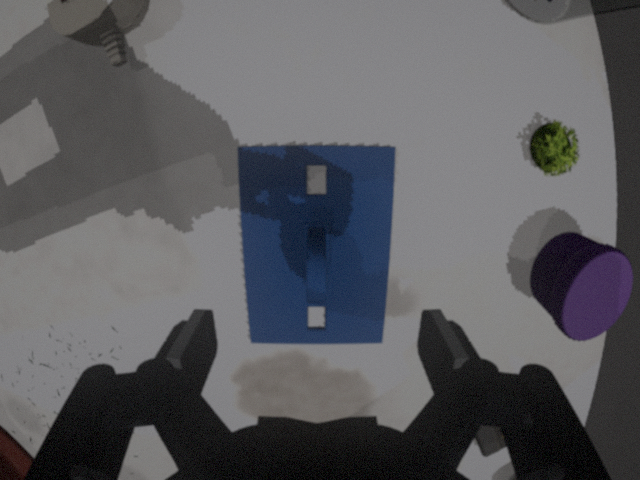

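```bash
python3 - <<'E'
from h import *
p,d,m=load('w2')
c=[wplane(m,u,v,.005) for u,v in[(316.5,180),(316,317)]];print(c,np.mean(c,0),np.linalg.norm(c[0]-c[1]))
E
python3 -m crank '[[[0,0.002,-0.02,0],[0,0.002,-0.04,0],[0,0.002,-0.055,0],[0,0.002,-0.064,0],[0,0.002,-0.064,0]]]'; python3 -m crank '[[[0,0,0,0],[0,0,0,0]]]'
```

```text
[array([0.54005001, 0.23536386, 0.005     ]), array([0.51786276, 0.14953961, 0.005     ])] [0.52895639 0.19245173 0.005     ] 0.08864578915394952
t: 3.33
tool_pos: [0.525, 0.1906, 0.0053]
tool_rot: [1.389, 1.082, -1.395]
contact_force: [-0.6, -0.2, 0.0]
opening: 0.0856
t: 3.5
tool_pos: [0.5277, 0.1912, 0.0086]
tool_rot: [1.393, 1.079, -1.39]
contact_force: [0.5, -0.7, -0.5]
opening: 0.085
```

```bash
python3 -m crank '[[[0,0,0,0],[0,0,0,0],[0,0,0,0],[0,0,0,0],[0,0,0,0]]]' 0 60;python3 -m crank '[[[0,0,0,0],[0,0,0,0],[0,0,0,0],[0,0,0,0],[0,0,0,0]]]'; python3 -m crank '[[[0,0,0.01,0],[0,0,0.025,0],[0,0,0.05,0],[0,0,0.08,0],[0,0,0.1,0]]]';python3 -m crank '[[[0,0,0,0],[0,0,0,0],[0,0,0,0]]]'
python3 - <<'E'
from h import *
print(get_obs());snap('wrist','w3')
E
```

```text
t: 3.92
tool_pos: [0.5268, 0.1909, 0.0076]
tool_rot: [1.392, 1.08, -1.391]
contact_force: [-0.6, 0.6, -0.2]
opening: 0.0256
t: 4.33
tool_pos: [0.5268, 0.191, 0.0075]
tool_rot: [1.392, 1.08, -1.391]
contact_force: [-0.5, 0.4, 1.3]
opening: 0.0095
t: 4.75
tool_pos: [0.5269, 0.191, 0.1098]
tool_rot: [1.393, 1.079, -1.39]
contact_force: [0.3, 1.1, -1.3]
opening: 0.0094
t: 5.0
tool_pos: [0.5254, 0.1907, 0.1058]
tool_rot: [1.39, 1.081, -1.394]
contact_force: [-0.0, -0.1, -1.2]
opening: 0.0093
{'t': 5.0, 'q': array([2.14956471e-01, 9.54608209e-03, 1.87473368e+00, 1.39961643e-05,
       1.25989686e+00, 4.66002576e-01]), 'dq': array([ 0.00021167,  0.01885976,  0.01860081, -0.0007773 ,  0.0009588 ,
       -0.00079203]), 'effort': array([-1.03707716e-02, -3.69941354e+01, -3.65409493e+01,  1.50004744e-03,
       -4.98458301e-02,  3.19551191e-05]), 'tool_pos': array([0.52543511, 0.19066974, 0.10576802]), 'tool_rot': array([ 1.38989841,  1.0810046 , -1.39399757]), 'contact_force': array([-0.03930474, -0.1151241 , -1.16985252]), 'wrist_torque': array([-0.03007712,  0.0019591 , -0.00603232]), 'opening': 0.009272018427011742}
```

View pics/w3.png

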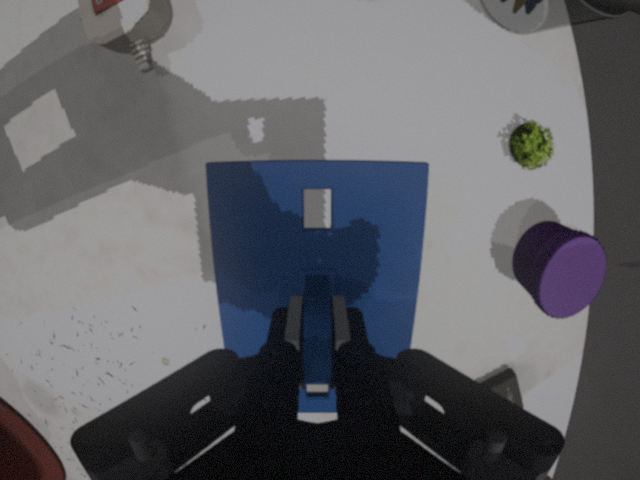

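```bash
python3 -m crank '[[[-0.001,-0.03,0.015,4],[-0.002,-0.068,0.015,8],[-0.003,-0.108,0.015,12],[-0.004,-0.148,0.015,16],[-0.005,-0.187,0.015,18.5]]]'; python3 -m crank '[[[-0.001,-0.039,0,0],[-0.002,-0.078,0,0],[-0.003,-0.117,0,0],[-0.004,-0.156,0,0],[-0.005,-0.185,0,0]]]'; python3 -m crank '[[[0,-0.005,-0.01,0],[0,-0.005,-0.03,0],[0,-0.005,-0.04,0],[0,-0.005,-0.045,0],[0,-0.005,-0.045,0]]]';python3 -m crank '[[[0,0,0,0],[0,0,0,0],[0,0,0,0],[0,0,0,0],[0,0,0,0]]]'
python3 - <<'E'
from h import *
o=get_obs();M=R.from_rotvec(o['tool_rot']).as_matrix();print(o['tool_pos'],np.degrees(np.arctan2(M[1,1],M[0,1])),M[:,0],o['contact_force'])
snap('wrist','w4');snap('scene','s4'); snap('top','t4')
print(get_obs()['tool_pos'])
E
```

```text
t: 5.47
tool_pos: [0.5198, 0.0025, 0.12]
tool_rot: [1.152, 1.247, -1.156]
contact_force: [0.1, 0.0, -1.6]
opening: 0.0094
t: 5.88
tool_pos: [0.5149, -0.1834, 0.12]
tool_rot: [1.157, 1.245, -1.159]
contact_force: [0.0, 0.7, -2.0]
opening: 0.0093
t: 6.3
tool_pos: [0.5147, -0.1843, 0.0741]
tool_rot: [1.155, 1.249, -1.158]
contact_force: [0.2, 0.5, -2.5]
opening: 0.0098
t: 6.72
tool_pos: [0.5171, -0.1861, 0.0781]
tool_rot: [1.156, 1.241, -1.155]
contact_force: [-0.3, 0.4, -2.1]
opening: 0.0092
[ 0.5171129  -0.18612286  0.07812945] 4.135929001557821 [ 1.24072444e-03 -6.57000859e-04 -9.99999014e-01] [-0.33977608  0.44897938 -2.13831843]
[ 0.51674552 -0.18611939  0.07760193]
```

View pics/w4.png

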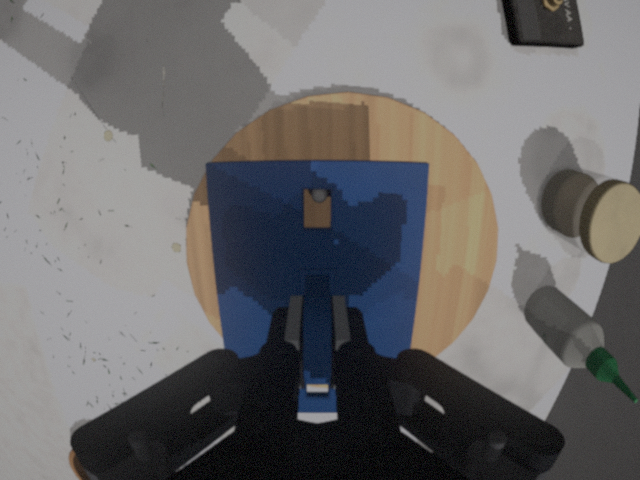

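View pics/s4.png

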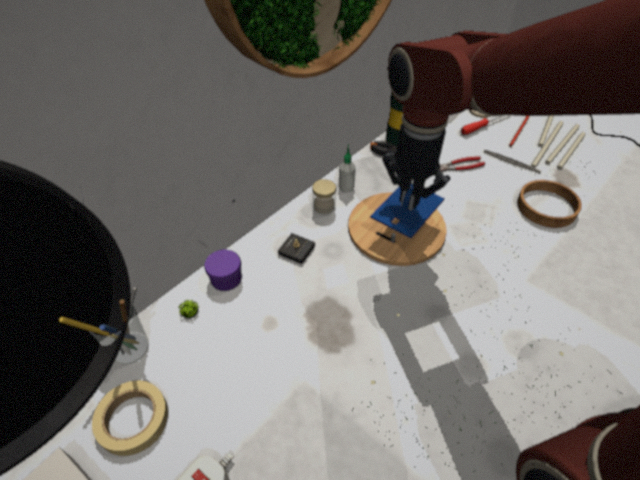

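View pics/t4.png

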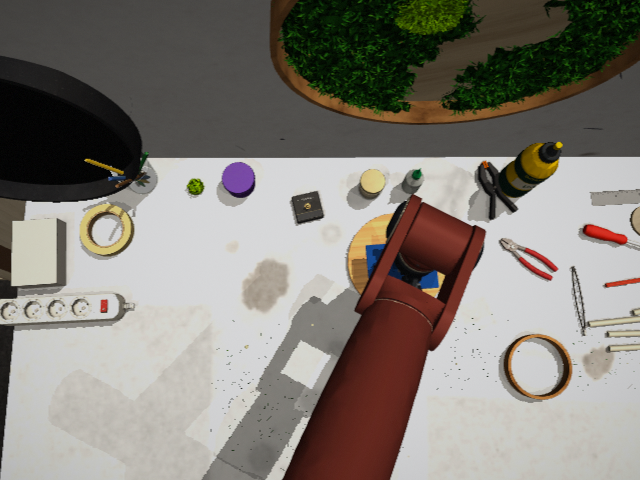

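Run:
```python
from h import *
p,d,m=load('w4')
b=cv2.resize(p[150:250,260:380],None,fx=6,fy=6,interpolation=cv2.INTER_CUBIC)
cv2.imwrite('pics/b4.png',b[:,:,::-1])
b=cv2.resize(p[370:430,280:360],None,fx=6,fy=6,interpolation=cv2.INTER_CUBIC)
cv2.imwrite('pics/c4.png',b[:,:,::-1])
```

```text
(no output)
```

View pics/b4.png

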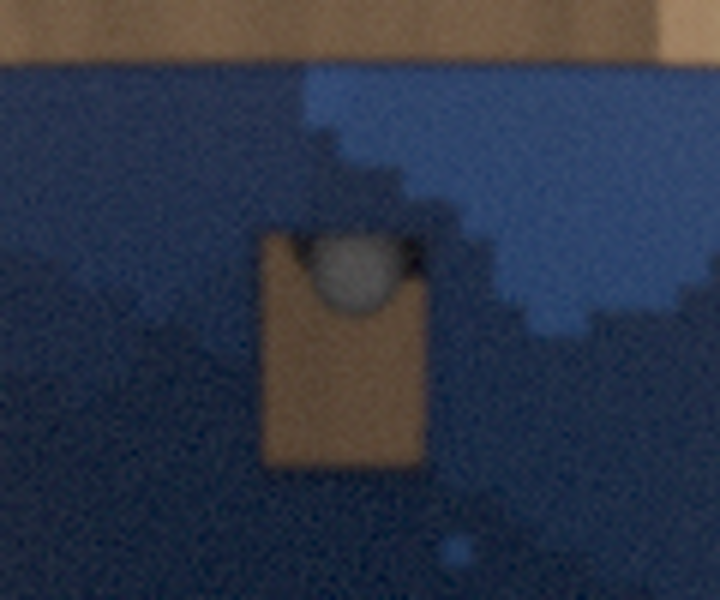

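View pics/c4.png

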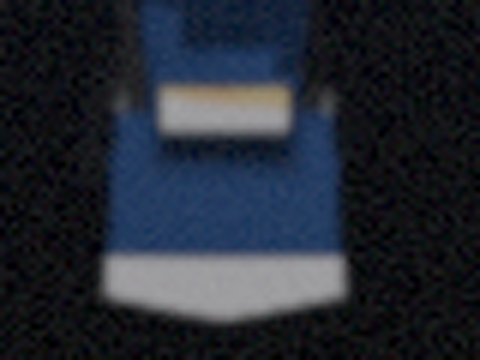

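Run:
```python
from h import *
p,d,m=load('w4'); print(m['cx'],m['cy'],m['xyz'])
g=lambda u,v:(260+(u+.5)/6-.5,150+(v+.5)/6-.5)
st=wplane(m,*g(356,275),.034); sl=wplane(m,*g(344,350),.0776-.0075+.005)
y=np.radians(4.2); ex=np.array([np.cos(y),np.sin(y)]);ey=np.array([-np.sin(y),np.cos(y)])
e=st-sl;print(st,sl,e[:2]@ex,e[:2]@ey)
o=get_obs()['tool_pos'];print((sl-o)[:2]@ex,(sl-o)[:2]@ey)
```

```text
316.93771431818453 240.26858263439678 [ 0.51184205 -0.10416354  0.22004046]
[ 0.51599265 -0.1426185   0.034     ] [ 0.51466344 -0.13929098  0.0751    ] 0.0010819428435236745 -0.00341593519618842
0.0013531369832468047 0.04685514395277101
```

```bash
python3 -m crank '[[[0.001,-0.0025,-0.012,0],[0.001,-0.0025,-0.022,0],[0.001,-0.0025,-0.028,0],[0.001,-0.0025,-0.03,0],[0.001,-0.0025,-0.03,0]]]';python3 -m crank '[[[0,0,0,0],[0,0,0,0],[0,0,0,0],[0,0,0,0],[0,0,0,0]]]'
python3 - <<'E'
from h import *
o=get_obs();print(o['tool_pos'],o['contact_force'])
p,d,m=snap('wrist','w5')
b=cv2.resize(p[150:250,260:380],None,fx=6,fy=6,interpolation=cv2.INTER_CUBIC)
cv2.imwrite('pics/b5.png',b[:,:,::-1])
E
```

```text
t: 7.28
tool_pos: [0.5165, -0.188, 0.0455]
tool_rot: [1.156, 1.245, -1.157]
contact_force: [0.0, -0.2, -1.3]
opening: 0.0094
t: 7.7
tool_pos: [0.5179, -0.1887, 0.0477]
tool_rot: [1.156, 1.242, -1.156]
contact_force: [-0.4, -0.3, -0.7]
opening: 0.0096
[ 0.51786156 -0.18868893  0.04772314] [-0.35269243 -0.26957604 -0.67061045]
```

View pics/b5.png

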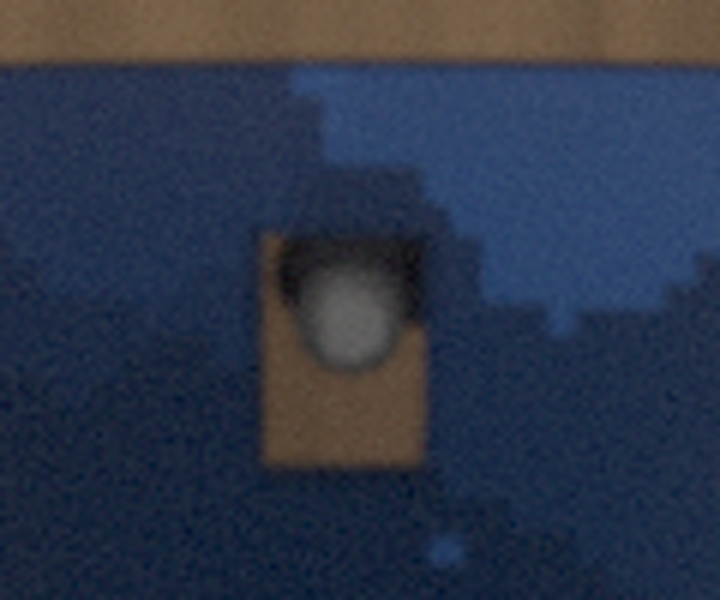

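```bash
python3 -m crank '[[[0,0,-0.002,0],[0,0,-0.004,0],[0,0,-0.006,0],[0,0,-0.007,0],[0,0,-0.007,0]]]'; python3 -m crank '[[[0,0,-0.001,0],[0,0,-0.002,0],[0,0,-0.002,0],[0,0,-0.002,0]]]'
python3 - <<'E'
from h import *
o=get_obs();print(o['tool_pos'],o['contact_force'],o['wrist_torque'])
p,d,m=snap('wrist','w6')
b=cv2.resize(p[150:250,260:380],None,fx=6,fy=6,interpolation=cv2.INTER_CUBIC)
cv2.imwrite('pics/b6.png',b[:,:,::-1])
E
```

```text
t: 8.17
tool_pos: [0.5172, -0.1884, 0.0397]
tool_rot: [1.156, 1.243, -1.157]
contact_force: [-0.1, 0.6, -2.6]
opening: 0.0092
t: 8.5
tool_pos: [0.5176, -0.1886, 0.0383]
tool_rot: [1.156, 1.242, -1.156]
contact_force: [-0.1, 0.8, -1.7]
opening: 0.0098
[ 0.51758675 -0.18859533  0.03827059] [-0.14623109  0.79827572 -1.66286182] [ 0.02018479 -0.0005799   0.03609193]
```

View pics/b6.png

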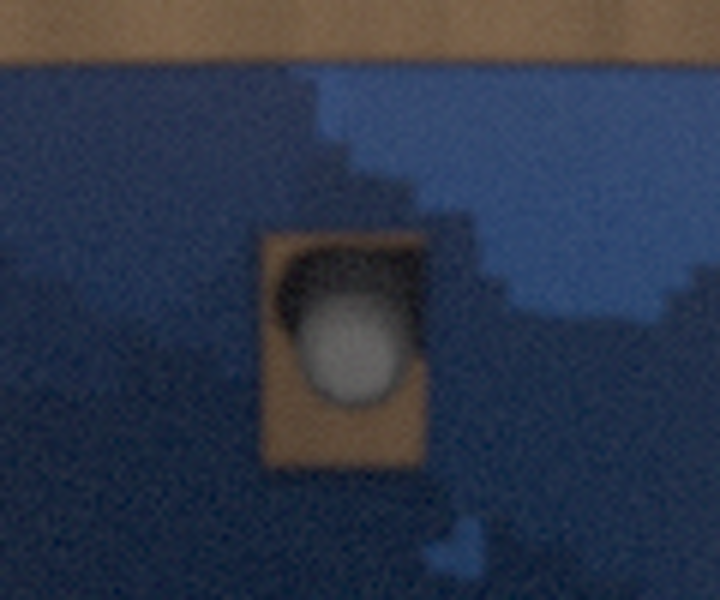

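```bash
python3 -m crank '[[[0.0005,0,-0.001,0],[0.0005,0,-0.002,0],[0.0005,0,-0.003,0],[0.0005,0,-0.004,0],[0.0005,0,-0.005,0]]]'; python3 -m crank '[[[0,0,-0.001,0],[0,0,-0.002,0],[0,0,-0.003,0],[0,0,-0.004,0],[0,0,-0.005,0]]]';  python3 -m crank '[[[0,0,0,0],[0,0,0,0],[0,0,0,0]]]'
```

```text
t: 8.97
tool_pos: [0.5181, -0.1886, 0.0332]
tool_rot: [1.156, 1.242, -1.156]
contact_force: [-0.1, 0.5, -2.2]
opening: 0.0093
t: 9.38
tool_pos: [0.5181, -0.1886, 0.0282]
tool_rot: [1.156, 1.242, -1.156]
contact_force: [0.0, -0.2, -2.1]
opening: 0.0096
t: 9.63
tool_pos: [0.5181, -0.1886, 0.0283]
tool_rot: [1.156, 1.242, -1.156]
contact_force: [0.1, 1.2, -1.8]
opening: 0.0093
```

Dropping freely with no contact force. I'll continue gently to the wood (TCP ≈ 0.0215).

```bash
python3 -m crank '[[[0,0,-0.001,0],[0,0,-0.002,0],[0,0,-0.003,0],[0,0,-0.004,0],[0,0,-0.005,0]]]'; python3 -m crank '[[[0,0,-0.0005,0],[0,0,-0.001,0],[0,0,-0.0015,0],[0,0,-0.0015,0],[0,0,-0.0015,0]]]'
```

```text
t: 10.05
tool_pos: [0.5181, -0.1885, 0.0232]
tool_rot: [1.156, 1.242, -1.156]
contact_force: [0.0, -1.3, -1.1]
opening: 0.0094
t: 10.47
tool_pos: [0.5181, -0.1886, 0.0218]
tool_rot: [1.156, 1.242, -1.156]
contact_force: [0.1, -0.1, -1.6]
opening: 0.0095
```

```bash
python3 -m crank '[[[0,0,-0.0003,0],[0,0,-0.0005,0],[0,0,-0.0005,0]]]'
```

```text
t: 10.72
tool_pos: [0.5182, -0.1886, 0.0215]
tool_rot: [1.156, 1.242, -1.156]
contact_force: [0.2, 0.3, -1.0]
opening: 0.0091
```

```bash
python3 -m crank '[[[0,0,-0.0003,0],[0,0,-0.0005,0],[0,0,-0.0005,0]]]';python3 -m crank '[[[0,0,-0.0003,0],[0,0,-0.0005,0],[0,0,-0.0005,0]]]'
```

```text
t: 10.97
tool_pos: [0.5182, -0.1886, 0.0215]
tool_rot: [1.156, 1.243, -1.156]
contact_force: [-2.9, 0.7, 5.2]
opening: 0.0094
t: 11.22
tool_pos: [0.5182, -0.1886, 0.0215]
tool_rot: [1.156, 1.243, -1.156]
contact_force: [-4.9, 2.5, 8.0]
opening: 0.0092
```

```bash
python3 -m crank '[[[0,0,0.0005,0],[0,0,0.0008,0],[0,0,0.0008,0]]]'; python3 -m crank '[[[0,0,0,0],[0,0,0,0],[0,0,0,0],[0,0,0,0],[0,0,0,0]]]' 0.6;python3 -m crank '[[[0,0,0,0],[0,0,0,0],[0,0,0.005,0],[0,0,0.015,0],[0,0,0.03,0]]]'; python3 -m crank '[[[0,0,0.03,0],[0,0,0.06,0],[0,0,0.1,0],[0,0,0.13,0],[0,0,0.13,0]]]'
python3 - <<'E'
from h import *
snap('wrist','w7');snap('scene','s7')
E
```

```text
t: 11.47
tool_pos: [0.5183, -0.1887, 0.0215]
tool_rot: [1.156, 1.242, -1.156]
contact_force: [-3.4, 0.1, 4.8]
opening: 0.0095
t: 11.88
tool_pos: [0.5181, -0.1886, 0.0209]
tool_rot: [1.156, 1.242, -1.156]
contact_force: [0.1, 0.2, 0.7]
opening: 0.0512
t: 12.3
tool_pos: [0.5172, -0.1881, 0.0507]
tool_rot: [1.156, 1.245, -1.157]
contact_force: [-0.3, 0.1, -0.1]
opening: 0.0511
t: 12.72
tool_pos: [0.5223, -0.1906, 0.1912]
tool_rot: [1.157, 1.227, -1.15]
contact_force: [1.2, 0.9, 0.2]
opening: 0.051
```

View pics/w7.png

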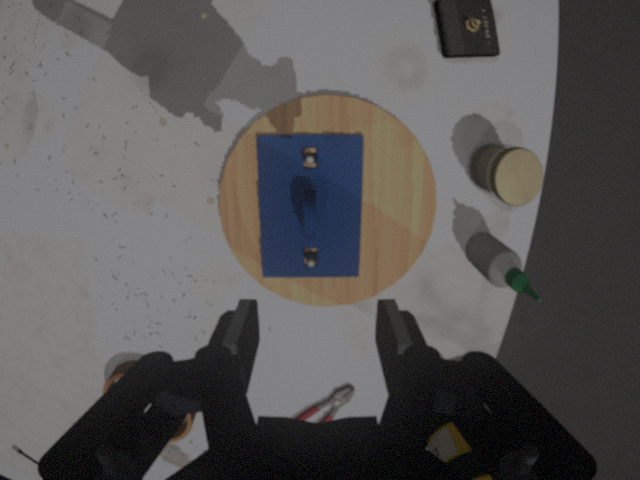

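View pics/s7.png

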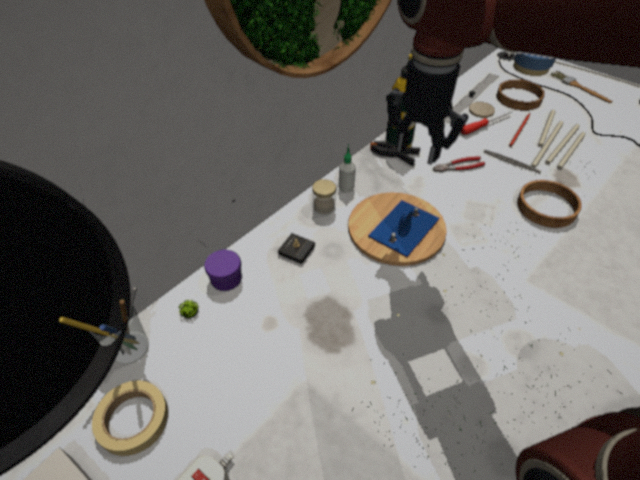

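```bash
python3 -m crank '[[[0,0,0,0],[0,0,0,0],[0,0,0,0],[0,0,0,0],[0,0,0,0]]]'
python3 - <<'E'
from h import *
p,d,m=load('s7')
hs=cv2.cvtColor(p,cv2.COLOR_RGB2HSV)
P=[];B=[]
for v in range(190,265):
  for u in range(345,450):
    if d[v,u]>0:
      X=w(m,u,v,d[v,u])
      if 105<hs[v,u,0]<120 and hs[v,u,1]>150: P.append(X)
      elif 8<hs[v,u,0]<25 and hs[v,u,1]>80: B.append(X)
P=np.array(P);B=np.array(B);z=np.median(B[:,2]);P=P[abs(P[:,2]-np.median(P[:,2]))<.006]
A=np.c_[P[:,:2]-P[:,:2].mean(0),np.ones(len(P))];s=np.linalg.lstsq(A,P[:,2],rcond=None)[0]
A2=np.c_[B[:,:2]-B[:,:2].mean(0),np.ones(len(B))];s2=np.linalg.lstsq(A2,B[:,2],rcond=None)[0]
print(len(P),len(B),z,'plate top-wood',np.median(P[:,2])-z,'slopes',s[:2],s2[:2])
p,d,m=snap('wrist','w8')
E
```

```text
t: 13.23
tool_pos: [0.5176, -0.1884, 0.18]
tool_rot: [1.156, 1.244, -1.157]
contact_force: [0.8, 0.3, 0.7]
opening: 0.0511
1548 3311 0.015281643415344437 plate top-wood 0.00520090738909601 slopes [-2.61184380e-05  1.07864249e-03] [ 0.00565135 -0.01049381]
```

View pics/w8.png

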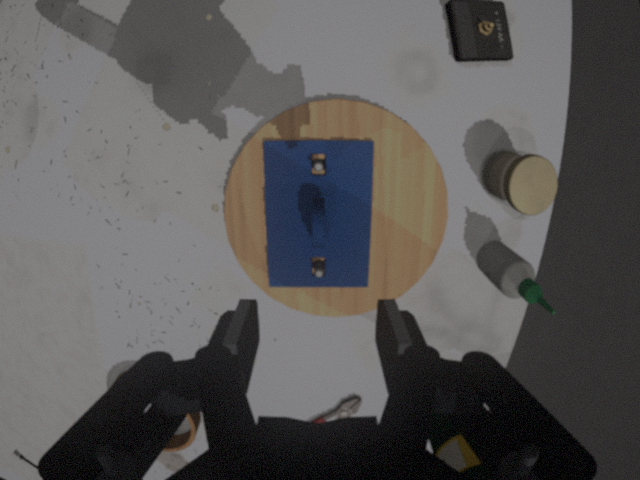

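The plate lies flat: its top is 5.2 mm above the wood, which matches its 5 mm thickness. Both studs are through the slots at (318,165) and (318,267).

```bash
python3 -c "
from station import *
print(finish_job())"
```

```text
the job is handed in; nothing more can be done
None
```

The bracket is on the clock back with both studs through its slots, lying flat on the wood. I let go, backed the gripper off and handed the job in at about 13 s; no verdict came back.

- **How it went:** I gripped the lug, lifted the bracket and turned it 18.5° to line up with the studs. The top and wrist cameras agreed on the stud position across the slots to under a millimetre. I lined the slots up by eye and lowered in small steps instead of sliding to feel for them. The bracket went over the studs with no contact force showing, and met the wood at the expected height with at most about 10 N at the wrist.
- **Last checks:**
  - **Seating:** the depth picture puts the plate's top face 5.2 mm above the wood (the plate is 5 mm thick), tilted about 0.001 rad. The wrist view shows both studs through the slots.
  - **Position:** the bracket sits about 15 mm off the middle of the back in x and about 2 mm in y, inside the 23 mm and 10 mm limits.
  - **Surroundings:** the bystanders looked unmoved in the final scene picture; I did not measure them.
- **What disagreed:**
  - The wrist camera gave positions about 2–3 mm off the top camera's. I used its pictures only for the stud's offset from the slot.
  - Along the slot, the two cameras differed by about 2 mm on the stud position, within the slot's play.
  - The measured tool position wobbled by a few millimetres for a moment after fast moves, so I let it settle before fitting.

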